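# Set the vial capper's size selector and confirm

### The job

Set the vial capper to the green size: push the upright black tab of the round selector, without pinching it, until the black pointer's tip lies over the green mark and stays there. Then press the red button fully down to confirm and let it come up again. Nothing is to be gripped or lifted; leave the glass vials where they stand.

Things in the scene. Friction and masses are not known exactly. Their poses are not given: they have to be found in the camera images.
- capper: fixed benchtop vial capper; origin on the table surface straight under the selector axis; z up. Its aluminium base plate (20 mm high) spans x -120..130 mm and y -125..320 mm. The grey selector drum (radius 115 mm, top 55 mm above the table) is centred on the origin. The white crimp column and overhanging head stand up to 250 mm high at y 227..303 mm, x -15..120 mm: keep clear
- selector_axis (a point): point on the vertical selector axis at the top face of the white disc (disc radius 75 mm, top 68 mm above the table); a flat 3 mm high steel cap, radius 12 mm, is only for looks. On the table some 0.36 m to the -y side of the capper origin stands a fixed white foam tray with caps, 60 mm high, not part of the job
- selector_disc (a joint): angle of the selector, rad; 0 when pointer and tab point along the capper's -x axis, positive counterclockwise seen from above, end stops at -2.4 and 2.4. At angle a the tab lies in the capper frame in the direction (-cos a, -sin a). It turns both ways against dry friction of 0.22 N m (about 4 N at the tab), has no click stops and stays where it is left
- tab_mid (a point): centre of the selector's upright black tab, 55 mm from the axis; the tab is a fin 30 mm long along the radius (40 to 70 mm from the axis), 12 mm thick, and stands 45 mm up from the disc, from 68 to 113 mm above the table. It is made of two 6 mm plates face to face, selector_disc_c2 (its outer face is pushed to make the angle grow) and selector_disc_c3 (pushed to make the angle fall); pressing on both at once counts as pinching. Free space all round it above the disc
- pointer_tip (a point): tip of the flat black pointer (6 mm wide, 4 mm thick), 97 mm from the axis, in line with the tab, 64 mm above the table, sweeping 7 mm above the rim's marks
- mark_green: flat green disc, 28 mm across, 2 mm thick, on the drum's rim; origin at the centre of its underside, 97 mm from the selector axis and 55 mm above the table. The wanted position. The four marks sit at selector angles of about -1.92, -1.05, 1.05 and 1.92 rad, which colour is where changes
- mark_blue: flat blue disc, 28 mm across, 2 mm thick, on the drum's rim; origin at the centre of its underside, 97 mm from the selector axis and 55 mm above the table
- mark_yellow: flat yellow disc, 28 mm across, 2 mm thick, on the drum's rim; origin at the centre of its underside, 97 mm from the selector axis and 55 mm above the table
- mark_white: flat white disc, 28 mm across, 2 mm thick, on the drum's rim; origin at the centre of its underside, 97 mm from the selector axis and 55 mm above the table
- confirm_top (a point): centre of the top face of the red round push button, 32 mm across, which stands in a black housing on the base plate, at x -65 mm, y 160 mm in the capper frame; pressed straight down
- confirm (a joint): travel of the red button, m: 0 up, 0.006 fully down (spring, about 5 N to press fully); comes up by itself
- vial_a: loose clear glass vial with grey cap, 48 mm across, 95 mm high, about 0.11 kg, standing on the table near the capper; origin at the centre of its underside. Not part of the job
- vial_b: loose clear glass vial with grey cap, 48 mm across, 95 mm high, about 0.11 kg, standing on the table near the capper; origin at the centre of its underside. Not part of the job
- vial_c: loose clear glass vial with grey cap, 48 mm across, 95 mm high, about 0.11 kg, standing on the table near the capper; origin at the centre of its underside. Not part of the job

How it is judged:
By the outcome, as a careful person would: the job done as asked, in the order asked, and still so for the second after the job is handed in, with the robot touching nothing.
It also fails if it takes over 51 s, if anything falls off the work surface, if the arm or the gripper's body presses on something with over 40 N, if the wrist force passes 120 N, or if a joint passes its speed limit or range.

### The arm

A 7-joint arm with a two-finger parallel gripper is mounted at the origin on the work surface. World frame = base frame: x ahead of the robot, y to its left, z up, the work surface at z = 0. Lengths are in m, angles in rad, forces in N, time in s.
With the tool pointing down it reaches from about 0.425 to 0.875 m from the base axis. Payload 4.7 kg.
Tool frame: the origin (TCP) lies at the very end of the fingers, on their centre line; the grasp point (between the pads) lies 19 mm behind it; x points along the fingers, z is the direction in which the jaws open and shut, and the axes are right-handed (so a half turn about x gives the same grasp; the last joint's range is limited). The gripper opens to 87 mm and grips with 3 to 60 N. Pads are 19 mm wide; open, the fingers measure 117 mm over their backs; the gripper's body (75 mm by 190 mm) begins 51 mm behind the grasp point.
Start: joints at [-1.095, 0.321, -0.07, 1.45, 0.023, 1.371, -0.057], TCP at [0.29, 0.582, 0.223] pointing down, gripper open.
Joint ranges: [-2.86, 2.86], [-0.3, 2.09], [-1.38, 1.24], [0.06, 2.45], [-1.56, 4.7], [0.09, 2.05], [-2.69, 2.69]. Speed limits (rad/s): [2.57, 2.57, 3.14, 3.14, 3.14, 3.14, 3.14].

### API

Orientations are given as a rotation vector (axis times angle).
In Python, from bench import * gives the robot as it stands.
- The arm moves only by the shell command python3 -m handwheel 'ROWS' [OPENING] [FORCE]. ROWS is JSON, a list of rows, each an object with "xyz": the shift along the world's x, y, z in cm, a list of three; "angular": the turn, a rotation vector about the world's x, y, z in degrees, a list of three. A call has 1 to 5 rows; each row shifts and turns the pose as measured when the row begins; what a row does not reach is not made up. A row lasts 1/12 s, in which the tool goes at most 41.7 mm and 7.16 degrees, less where a joint would pass 70% of its speed; a pose out of reach is approached as far as the arm can. A call with a gripper value outside its range is refused whole. OPENING is the finger opening in cm, from 0 to 8.7, set as the call begins (- or left out, the last holds). The fingers move at their own pace and stop on an object; FORCE is the grip in N (left out, the last holds). Time passes only in rows, so rows that do not move let the fingers close. It gives the time, the measured TCP pose, the force and the opening at its end, in the units of the state.
- get_state(): the state, without advancing time (a new reading comes with each control period).
- get_image(name): name is "scene" or "top" or "wrist"; returns a dict with "pixels" (384x512x3 uint8, blue, green, red), "K" (3x3 intrinsics, pixels), "dist" ([k1, k2, p1, p2, k3] as OpenCV has them; the pictures are not rectified), "cam_to_world" (4x4, takes a point from camera to world coordinates). Camera axes: x right, y down, z forward; pixel columns grow to the right and rows downward; lengths in m; the calibration is good to about 2 mm. A picture is of the moment at which its call begins. There is no depth.
- close_job(): hands the job in, once; it reports no verdict.
The state is a dict: "time": time; "joint_positions": joint angles; "qd": joint speeds; "joint_torque": joint torques, N m; "position": TCP position; "tool_rot": TCP orientation; "ft_force": force on the tool from outside, world axes, zero at the start; "torque": the same for the moment, N m; "grip_width": opening from 0.0 (shut) to 1.0 (fully open).
Only numpy, scipy, OpenCV 4.12 (cv2) and the standard library are available. Lean on these libraries where they do the work, as an engineer would, in place of code of your own. Each camera call takes 0.05 s, during which the arm holds its last target.

## Working session

There is one attempt and no reset: what is moved stays moved. The work goes in short steps, Python scripts to look and compute and a shell command to move; the robot and the scene stay as the last step left them, time stands still between calls to the robot, and variables do not carry over. Pictures are saved under pics/ and viewed, and the job is handed in when it is done.

```bash
mkdir -p pics; python3 - <<'E'
from bench import *
import cv2
s=get_state();print({k:(v if not hasattr(v,'round') or isinstance(v,float) else v.round(3)) for k,v in s.items()})
for n in("scene","top","wrist"):
    d=get_image(n);cv2.imwrite(f"pics/{n}0.png",d["pixels"]);print(n,d["K"],d["dist"],d["cam_to_world"])
E
ls
```

```text
{'time': 0.0, 'joint_positions': array([-1.095,  0.322, -0.07 ,  1.452,  0.023,  1.371, -0.057]), 'qd': array([ 0.002,  0.002, -0.001,  0.001, -0.002,  0.001,  0.   ]), 'joint_torque': array([-0.0000e+00, -4.9130e+01, -4.0400e-01, -3.1252e+01, -6.4000e-02,
        4.4000e-02,  0.0000e+00]), 'position': array([0.289, 0.581, 0.221]), 'tool_rot': array([-0.864,  1.395,  0.862]), 'ft_force': array([-0.627,  1.123,  0.789]), 'torque': array([-0.024,  0.009, -0.006]), 'grip_width': 1.0021772756408522}
scene [[468.60902159   0.         267.68400174]
 [  0.         468.60902159 186.75298222]
 [  0.           0.           1.        ]] [0.06104223 0.         0.         0.         0.        ] [[-0.28662409  0.67712004 -0.67775739  1.21656935]
 [ 0.95795046  0.19271954 -0.21257963  0.09872167]
 [-0.01332483 -0.71018845 -0.70388551  0.69364662]
 [ 0.          0.          0.          1.        ]]
top [[424.78408478   0.         255.85193668]
 [  0.         424.78408478 192.02423186]
 [  0.           0.           1.        ]] [0.04671 0.      0.      0.      0.     ] [[ 0.06591737 -0.97695589  0.20300761  0.45256231]
 [-0.99782412 -0.06482146  0.01204995 -0.05877636]
 [ 0.00138698 -0.20336019 -0.97910301  1.08426725]
 [ 0.          0.          0.          1.        ]]
wrist [[274.00990391   0.         256.65045331]
 [  0.         274.00990391 193.37656818]
 [  0.           0.           1.        ]] [-0.02155114  0.          0.          0.          0.        ] [[ 0.44589271  0.85488105  0.265251    0.21670762]
 [ 0.8950855  -0.42543982 -0.13350245  0.61730169]
 [-0.00128038  0.29695009 -0.95489214  0.38360196]
 [ 0.          0.          0.          1.        ]]
pics
```

View pics/scene0.png

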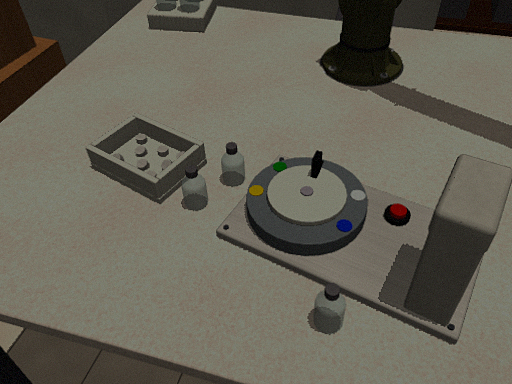

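View pics/top0.png

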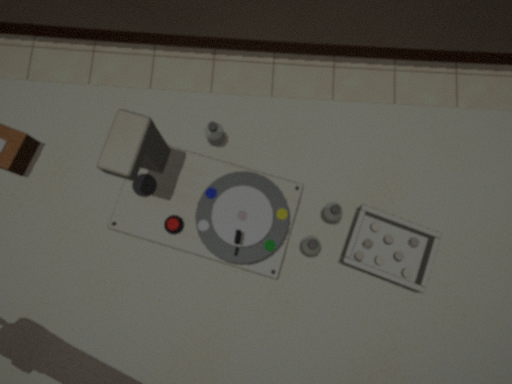

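View pics/wrist0.png

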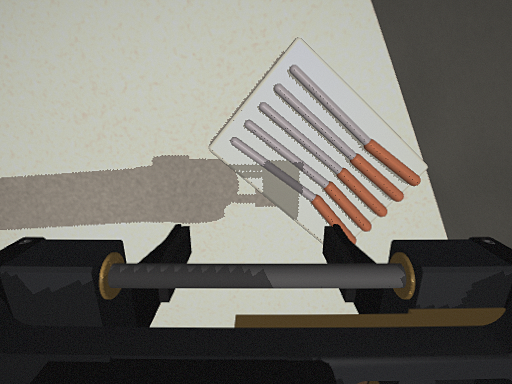

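```bash
cat > h.py <<'E'
from bench import *
import cv2, numpy as np
def ray(d,uv):
    p=cv2.undistortPoints(np.array([[uv]],float),d["K"],np.array(d["dist"]))[0,0]
    T=np.array(d["cam_to_world"]);v=T[:3,:3]@np.array([p[0],p[1],1]);return T[:3,3],v/np.linalg.norm(v)
def onz(d,uv,z):
    o,v=ray(d,uv);return o+v*(z-o[2])/v[2]
def tri(a,ua,b,ub):
    A=0;B=0
    for d,u in((a,ua),(b,ub)):
        o,v=ray(d,u);P=np.eye(3)-np.outer(v,v);A=A+P;B=B+P@o
    x=np.linalg.solve(A,B);return x,[np.linalg.norm((np.eye(3)-np.outer(ray(d,u)[1],ray(d,u)[1]))@(x-ray(d,u)[0])) for d,u in((a,ua),(b,ub))]
R={'green':((50,80),120),'blue':((110,130),120),'yellow':((18,32),130),'red':((0,6),120)}
def blobs(d,amin=15,box=None):
    hsv=cv2.cvtColor(d["pixels"],cv2.COLOR_BGR2HSV);out={}
    for n,((a,b),s) in R.items():
        m=cv2.inRange(hsv,(a,s,50),(b,255,255))
        if box: k=np.zeros_like(m);x0,y0,x1,y1=box;k[y0:y1,x0:x1]=255;m&=k
        c,l,st,ce=cv2.connectedComponentsWithStats(m)
        out[n]=[(ce[i].round(2).tolist(),int(st[i,4])) for i in range(1,c) if st[i,4]>=amin]
    return out
E
python3 - <<'E'
from h import *
S=get_image("scene");T=get_image("top")
a=blobs(S,15,(200,120,430,270));b=blobs(T,15,(100,150,300,280));print(a);print(b)
for n in a:
    if not(a[n] and b[n]):continue
    ua=max(a[n],key=lambda t:t[1])[0];ub=max(b[n],key=lambda t:t[1])[0]
    x,e=tri(S,ua,T,ub);print(n,x.round(4),np.round(e,4),onz(S,ua,.057).round(4),onz(T,ub,.057).round(4))
v=np.vstack
for n,d,(x0,y0,x1,y1) in(("s",S,(200,120,430,270)),("t",T,(100,150,310,290))):
    cv2.imwrite(f"pics/{n}1.png",cv2.resize(cv2.convertScaleAbs(d["pixels"][y0:y1,x0:x1],alpha=1.5),None,fx=3.4,fy=3.4,interpolation=cv2.INTER_CUBIC))
E
```

```text
{'green': [([279.45, 165.84], 100)], 'blue': [([343.96, 225.0], 160)], 'yellow': [([255.93, 190.03], 134)], 'red': [([398.58, 209.62], 164)]}
{'green': [([269.52, 245.16], 85)], 'blue': [([210.68, 192.68], 87)], 'yellow': [([281.71, 213.58], 86)], 'red': [([172.42, 223.57], 139)]}
green [ 0.5377 -0.088   0.0553] [0.0004 0.0004] [ 0.5396 -0.0879  0.057 ] [ 0.5375 -0.0875  0.057 ]
blue [0.657  0.0647 0.055 ] [0.0005 0.0005] [0.6589 0.0643 0.057 ] [0.6565 0.065  0.057 ]
yellow [ 0.6164 -0.1131  0.0551] [0.0002 0.0002] [ 0.6183 -0.1127  0.057 ] [ 0.6161 -0.1127  0.057 ]
red [0.5764 0.1545 0.038 ] [0.0001 0.0001] [0.595  0.1528 0.057 ] [0.5741 0.1507 0.057 ]
```

View pics/s1.png

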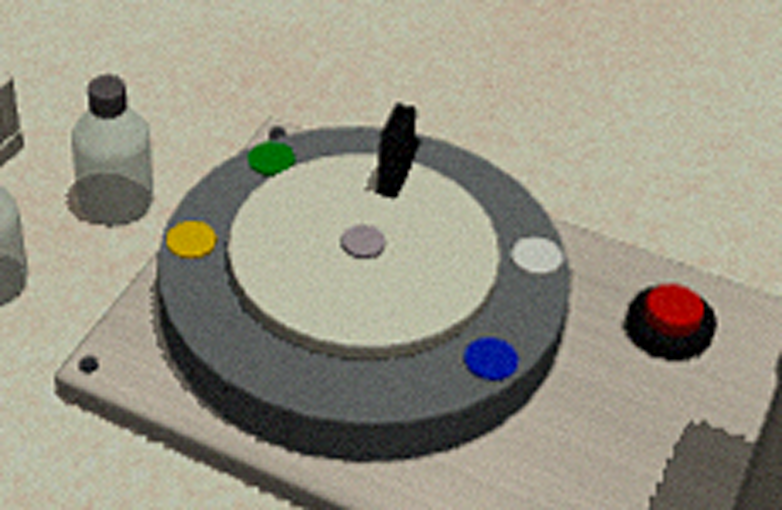

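View pics/t1.png

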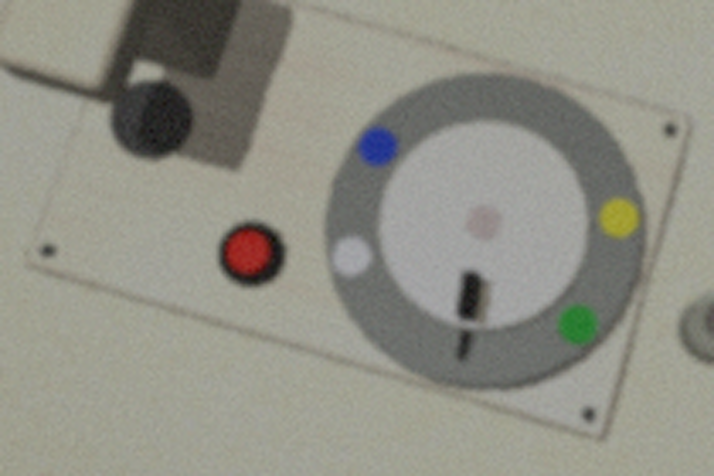

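```bash
cat > cal.py <<'E'
from h import *
from scipy.optimize import least_squares
from scipy.spatial.transform import Rotation as Rn
E
python3 - <<'E'
from cal import *
T=get_image("top");S=get_image("scene")
g=np.array([.5377,-.088]);b=np.array([.657,.0647]);y=np.array([.6164,-.1131]);w=onz(T,(203.2,225.3),.057)[:2]
red=np.array([.5764,.1545])
A={'g':(g,1.05),'y':(y,1.92),'w':(w,-1.05),'b':(b,-1.92)}
def M(p):
    c,s=np.cos(p[2]),np.sin(p[2]);return np.array([[c,-s],[s,c]]),p[:2]
def f(p):
    Rm,t=M(p);r=[]
    for k,(q,a) in A.items(): r+=list(Rm@(-.097*np.array([np.cos(a),np.sin(a)]))+t-q)
    r+=list(Rm@np.array([-.065,.16])+t-red);return r
o=least_squares(f,[.62,-.01,-.2]);print(o.x,np.round(np.array(o.fun)*1000,1))
Rm,t=M(o.x)
print("axis cap",onz(T,(242.4,215.3),.071),onz(S,(200+362/3.4,120+241/3.4),.071))
tip=onz(T,(235.9,255.3),.066)[:2];q=Rm.T@(tip-t);print("tip",tip,q,np.hypot(*q),"a",np.arctan2(-q[1],-q[0]))
q=Rm.T@(g-t);print("green a",np.arctan2(-q[1],-q[0]),np.hypot(*q))
for P in([-15,227],[120,227],[-15,303],[120,303]):print("head",Rm@(np.array(P)/1000)+t)
s=get_state();print(Rn.from_rotvec(s["tool_rot"]).as_matrix().round(3))
# vials: cap tops
for u in((331,208),(311,243),(212,127)):print("vial",onz(T,u,.095))
E
```

```text
[ 0.60387544 -0.01662298 -0.22471217] [ 0.4  0.1 -0.5  0.2  0.8  0.2 -0.5  0.1 -0.2 -0.7]
axis cap [ 0.60338156 -0.01775438  0.071     ] [ 0.60769906 -0.01650855  0.071     ]
tip [ 0.5075932  -0.00912598] [-0.09553207 -0.01414565] 0.09657367649053482 a 0.14700410968622293
green a 1.0479075633942512 0.0973337977394728
head [0.63983402 0.20801224]
head [0.77143989 0.17793076]
head [0.65676878 0.28210147]
head [0.78837465 0.25201999]
[[-0.    -0.895  0.446]
 [-0.     0.446  0.895]
 [-1.    -0.    -0.   ]]
vial [ 0.63102714 -0.22588437  0.095     ]
vial [ 0.54572637 -0.18210091  0.095     ]
vial [0.81306526 0.07143607 0.095     ]
```

```bash
python3 -m handwheel '[{"xyz":[0,-1,1.5],"angular":[0,0,0]},{"xyz":[1,-3,1],"angular":[0,0,-5]},{"xyz":[1.5,-3.5,0.5],"angular":[0,0,-5]},{"xyz":[1.5,-3.5,0],"angular":[0,0,-5]},{"xyz":[1.5,-3.5,0],"angular":[0,0,-5]}]' 0 20
```

```text
time: 0.77
position: [0.3374, 0.438, 0.2552]
tool_rot: [-0.592, 1.49, 0.602]
ft_force: [-0.2, 1.0, 0.4]
grip_width: 0.704
```

```bash
python3 -m handwheel '[{"xyz":[1.5,-3.5,0],"angular":[0,0,-5]},{"xyz":[1.5,-3.5,0],"angular":[0,0,-5]},{"xyz":[1.5,-3.5,0],"angular":[0,0,-5]},{"xyz":[1.5,-3.5,0],"angular":[0,0,-5]},{"xyz":[1.5,-3.5,0],"angular":[0,0,-5]}]'
```

```text
time: 1.18
position: [0.4142, 0.2518, 0.263]
tool_rot: [-0.229, 1.551, 0.249]
ft_force: [0.5, 0.2, -0.8]
grip_width: 0.324
```

```bash
cat > st.py <<'E'
from cal import *
C=np.array([.6039,-.0166]);yaw=-.2247
def st():
    s=get_state();R_=Rn.from_rotvec(s["tool_rot"]).as_matrix()
    print("t",round(s["time"],2),"pos",s["position"].round(4),"x",R_[:,0].round(3),"yaz",np.degrees(np.arctan2(R_[1,1],R_[0,1])).round(1),"F",s["ft_force"].round(1),"grip",round(s["grip_width"],3),"q",s["joint_positions"].round(2))
    return s
if __name__=="__main__": st()
E
python3 st.py;  python3 -m handwheel '[{"xyz":[2,-3.5,0],"angular":[0,0,-4]},{"xyz":[2,-3.5,0],"angular":[0,0,-4]},{"xyz":[2,-3.5,0],"angular":[0,0,-4]},{"xyz":[2,-3.5,0],"angular":[0,0,-4]},{"xyz":[2,-3.0,0],"angular":[0,0,0]}]'; python3 st.py
```

```text
t 1.18 pos [0.4142 0.2518 0.263 ] x [ 0.004  0.014 -1.   ] yaz 107.5 F [ 0.5  0.2 -0.8] grip 0.324 q [-0.8  -0.06  0.2   1.8   0.    1.39 -0.3 ]
time: 1.6
position: [0.5134, 0.0718, 0.2713]
tool_rot: [0.011, 1.554, 0.02]
ft_force: [0.3, 0.1, -0.4]
grip_width: 0.016
t 1.6 pos [0.5134 0.0718 0.2713] x [ 0.016  0.02  -1.   ] yaz 90.4 F [ 0.3  0.1 -0.4] grip 0.016 q [-0.6  -0.01  0.42  1.73 -0.01  1.4  -0.17]
```

```bash
python3 -m handwheel '[{"xyz":[1,-1.2,-3],"angular":[-0.6,0.5,-3]},{"xyz":[1,-1.2,-3],"angular":[-0.5,0.4,-2]},{"xyz":[1,-1.2,-3],"angular":[0,0,0]},{"xyz":[0.8,-1,-3],"angular":[0,0,0]},{"xyz":[0,0,-2],"angular":[0,0,0]}]'; python3 st.py; python3 - <<'E'
from h import *
for n in("scene","wrist"):cv2.imwrite(f"pics/{n}2.png",get_image(n)["pixels"])
E
```

```text
time: 2.02
position: [0.5603, 0.0095, 0.1414]
tool_rot: [0.086, 1.543, -0.078]
ft_force: [-0.3, -1.0, 0.8]
grip_width: 0.008
t 2.02 pos [0.5603 0.0095 0.1414] x [ 0.026  0.004 -1.   ] yaz 84.0 F [-0.3 -1.   0.8] grip 0.008 q [-0.5   0.17  0.49  1.82 -0.09  1.14 -0.09]
```

View pics/scene2.png

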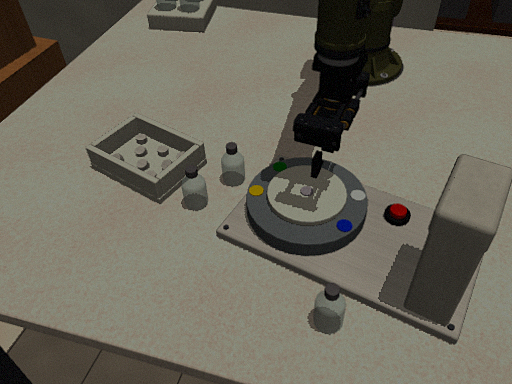

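View pics/wrist2.png

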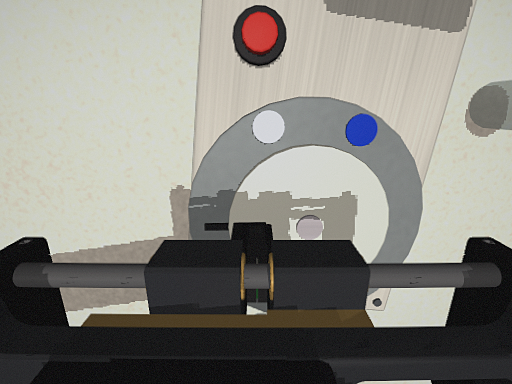

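```bash
python3 -m handwheel '[{"xyz":[-0.8,1.6,0],"angular":[-0.2,1.4,1]},{"xyz":[0,0.2,0],"angular":[0,0,0]},{"xyz":[0,0,-2],"angular":[0,0,0]},{"xyz":[0,0,-1.5],"angular":[0,0,0]},{"xyz":[0,0,-0.8],"angular":[0,0,0]}]'; python3 st.py
```

```text
time: 2.53
position: [0.5548, 0.0324, 0.108]
tool_rot: [0.071, 1.559, -0.058]
ft_force: [-0.8, -0.7, -1.2]
grip_width: 0.006
t 2.53 pos [0.5548 0.0324 0.108 ] x [ 0.011  0.008 -1.   ] yaz 85.3 F [-0.8 -0.7 -1.2] grip 0.006 q [-0.52  0.21  0.47  1.85 -0.11  1.09 -0.09]
```

```bash
python3 -m handwheel '[{"xyz":[-0.2,0,-1],"angular":[-0.2,0.4,0]},{"xyz":[0,0,-0.8],"angular":[0,0,0]},{"xyz":[0,-0.5,-0.3],"angular":[0,0,0]},{"xyz":[0,0,0],"angular":[0,0,0]}]'; python3 st.py
```

```text
time: 2.87
position: [0.5542, 0.0279, 0.0888]
tool_rot: [0.068, 1.561, -0.058]
ft_force: [1.0, 0.2, 0.4]
grip_width: 0.009
t 2.87 pos [0.5542 0.0279 0.0888] x [ 0.009  0.006 -1.   ] yaz 85.4 F [1.  0.2 0.4] grip 0.009 q [-0.51  0.23  0.47  1.87 -0.13  1.06 -0.07]
```

```bash
python3 -m handwheel '[{"xyz":[-0.2,-0.8,0],"angular":[0,0.3,0]},{"xyz":[-0.1,-0.6,-0.2],"angular":[0,0,0]},{"xyz":[0,-0.4,0],"angular":[0,0,0]},{"xyz":[0,-0.4,0],"angular":[0,0,0]},{"xyz":[0,-0.3,0],"angular":[0,0,0]}]'; python3 st.py; python3 - <<'E'
from h import *
for n in("scene","top","wrist"):cv2.imwrite(f"pics/{n}3.png",get_image(n)["pixels"])
E
```

```text
time: 3.28
position: [0.5513, 0.0023, 0.0881]
tool_rot: [0.071, 1.566, -0.056]
ft_force: [-1.0, 6.0, 0.4]
grip_width: 0.002
t 3.28 pos [0.5513 0.0023 0.0881] x [ 0.004  0.01  -1.   ] yaz 85.4 F [-1.   6.   0.4] grip 0.002 q [-0.48  0.23  0.48  1.88 -0.13  1.06 -0.02]
```

```bash
python3 -m handwheel '[{"xyz":[-0.2,-0.5,0],"angular":[0,0,5]},{"xyz":[-0.1,-0.5,0],"angular":[0,0,5]},{"xyz":[-0.1,-0.5,0],"angular":[0,0,5]},{"xyz":[0,-0.5,0],"angular":[0,0,5]},{"xyz":[0,-0.3,0],"angular":[0,0,4]}]'; python3 st.py; cat > look.py <<'E'
import sys
from st import *
k=sys.argv[1]
for n in("scene","top","wrist"):
    d=get_image(n);p=d["pixels"]
    if n=="scene":p=cv2.resize(p[120:270,200:430],None,fx=3.4,fy=3.4,interpolation=cv2.INTER_CUBIC)
    if n=="top":p=cv2.resize(p[150:290,100:310],None,fx=3.4,fy=3.4,interpolation=cv2.INTER_CUBIC)
    cv2.imwrite(f"pics/{n}{k}.png",p)
E
python3 look.py 4
```

```text
time: 3.85
position: [0.5463, -0.014, 0.0881]
tool_rot: [-0.273, 1.553, 0.299]
ft_force: [-2.7, 2.7, 2.1]
grip_width: 0.005
t 3.85 pos [ 0.5463 -0.014   0.0881] x [-0.004  0.016 -1.   ] yaz 110.9 F [-2.7  2.7  2.1] grip 0.005 q [-0.4   0.22  0.44  1.88 -0.13  1.07  0.45]
```

View pics/scene4.png

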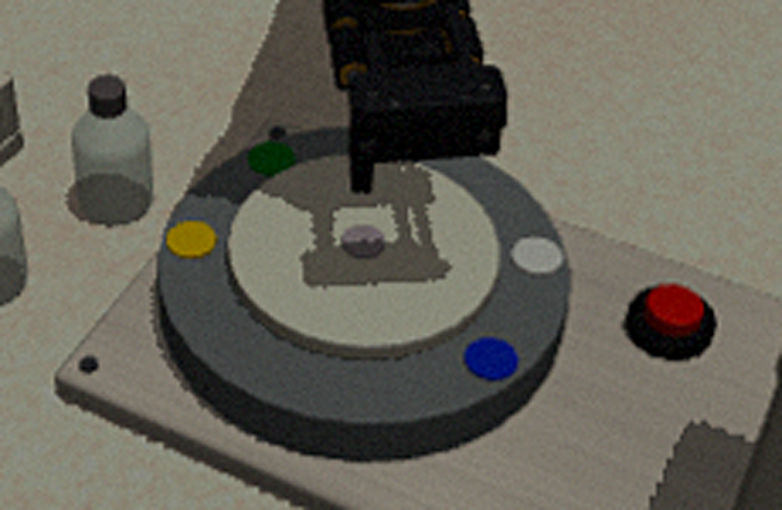

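View pics/wrist4.png

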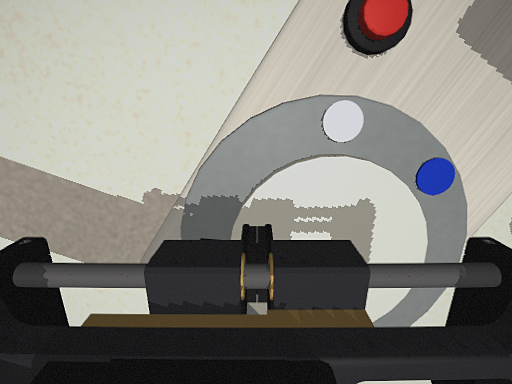

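View pics/top4.png

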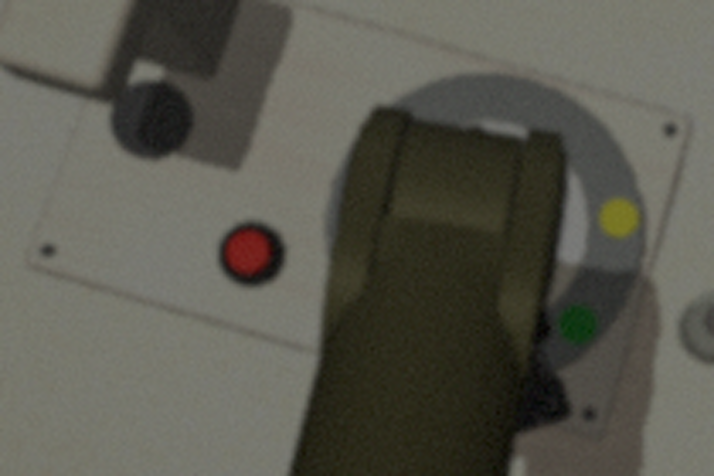

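```bash
python3 -m handwheel '[{"xyz":[0,-0.7,0],"angular":[0.3,0,3]},{"xyz":[0.1,-0.6,0],"angular":[0.3,0,5]},{"xyz":[0.2,-0.6,0],"angular":[0,0,5]},{"xyz":[0.2,-0.5,0],"angular":[0,0,5]}]'; python3 st.py
```

```text
time: 4.33
position: [0.5496, -0.0344, 0.0881]
tool_rot: [-0.507, 1.511, 0.556]
ft_force: [-3.8, 3.2, 3.2]
grip_width: 0.005
t 4.33 pos [ 0.5496 -0.0344  0.0881] x [-0.016  0.027 -1.   ] yaz 128.9 F [-3.8  3.2  3.2] grip 0.005 q [-0.33  0.24  0.41  1.86 -0.14  1.09  0.82]
```

```bash
python3 -m handwheel '[{"xyz":[0.2,-0.3,0],"angular":[-0.7,-0.4,1]},{"xyz":[0.2,-0.3,0],"angular":[-0.7,-0.4,1]},{"xyz":[0.1,-0.1,0],"angular":[0,0,0]}]'; python3 st.py; python3 look.py 5
```

```text
time: 4.58
position: [0.5537, -0.0413, 0.0879]
tool_rot: [-0.554, 1.502, 0.557]
ft_force: [-3.9, 2.1, 4.7]
grip_width: 0.001
t 4.58 pos [ 0.5537 -0.0413  0.0879] x [-0.004  0.001 -1.   ] yaz 130.7 F [-3.9  2.1  4.7] grip 0.001 q [-0.34  0.24  0.41  1.86 -0.11  1.07  0.83]
```

View pics/scene5.png

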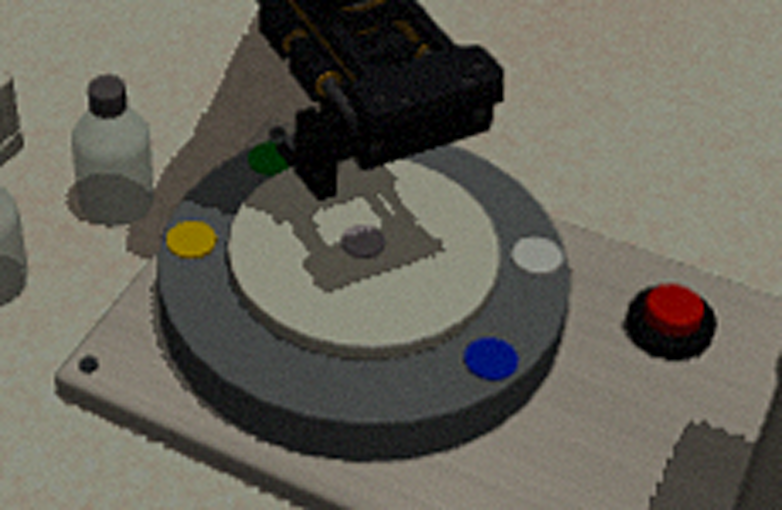

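View pics/top5.png

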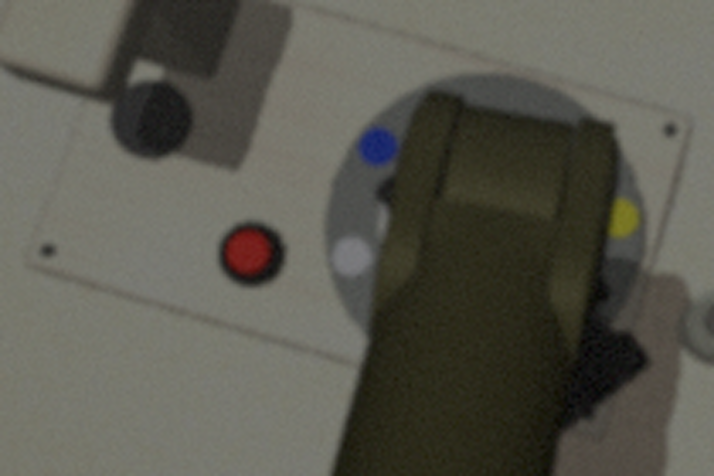

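```bash
python3 -m handwheel '[{"xyz":[0.2,-0.3,0],"angular":[0,0,2]},{"xyz":[0.1,-0.2,0],"angular":[0,0,2]},{"xyz":[0,0,0],"angular":[0,0,0]}]'; python3 st.py
```

```text
time: 4.98
position: [0.5558, -0.0451, 0.0879]
tool_rot: [-0.608, 1.489, 0.613]
ft_force: [-1.4, 0.9, 1.6]
grip_width: 0.007
t 4.98 pos [ 0.5558 -0.0451  0.0879] x [-0.006  0.001 -1.   ] yaz 134.7 F [-1.4  0.9  1.6] grip 0.007 q [-0.32  0.25  0.41  1.85 -0.11  1.07  0.91]
```

```bash
python3 -m handwheel '[{"xyz":[-0.8,0.8,0],"angular":[0,0,0]},{"xyz":[-1.2,1.2,0],"angular":[0,0,0]},{"xyz":[-0.5,1,2],"angular":[0,0,0]},{"xyz":[0,1.5,3],"angular":[0,0,5]},{"xyz":[0,3,2],"angular":[0,0,6]}]';  python3 -m handwheel '[{"xyz":[0.5,3.5,0],"angular":[0,0,6]},{"xyz":[0.5,3.5,0],"angular":[0,0,6]},{"xyz":[0.5,3,0],"angular":[0,0,6]},{"xyz":[0.5,2,0],"angular":[0,0,6]},{"xyz":[0,0,0],"angular":[0,0,6]}]';python3 st.py; python3 look.py 6
```

```text
time: 5.4
position: [0.5282, 0.0212, 0.155]
tool_rot: [-0.753, 1.449, 0.736]
ft_force: [1.2, -0.1, 0.4]
grip_width: 0.006
time: 5.82
position: [0.5538, 0.1531, 0.1636]
tool_rot: [-1.169, 1.222, 1.134]
ft_force: [0.4, 0.4, 0.3]
grip_width: 0.001
t 5.82 pos [0.5538 0.1531 0.1636] x [ 0.028 -0.002 -1.   ] yaz 175.8 F [0.4 0.4 0.3] grip 0.001 q [-0.52  0.18  0.22  1.75 -0.03  1.19  1.21]
```

View pics/top6.png

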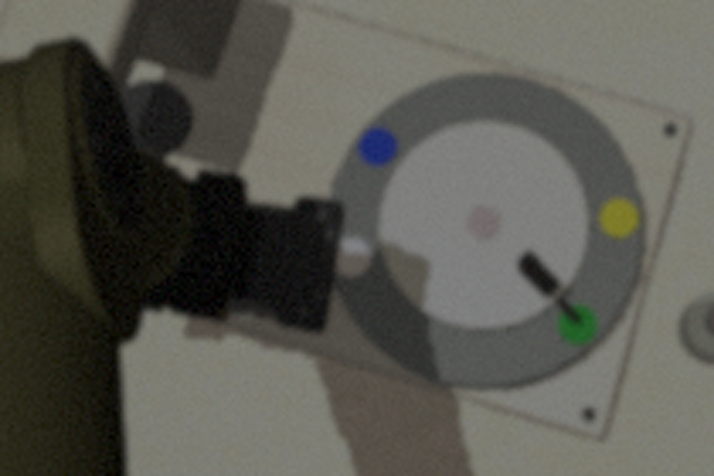

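View pics/scene6.png

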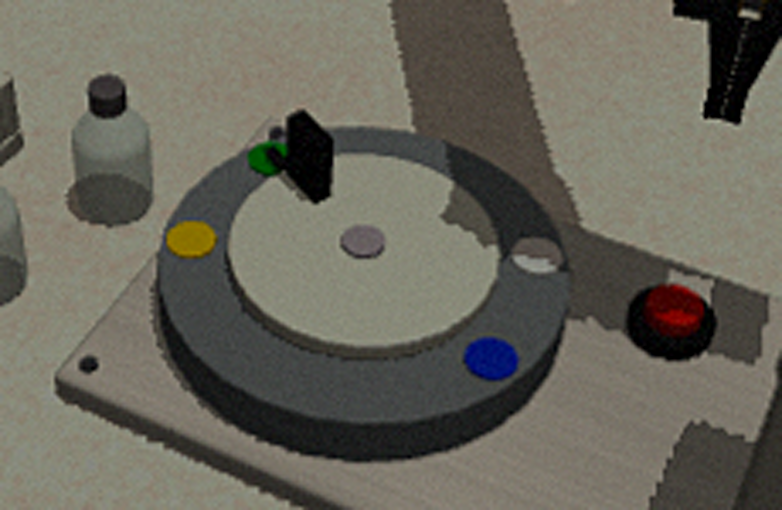

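View pics/wrist6.png

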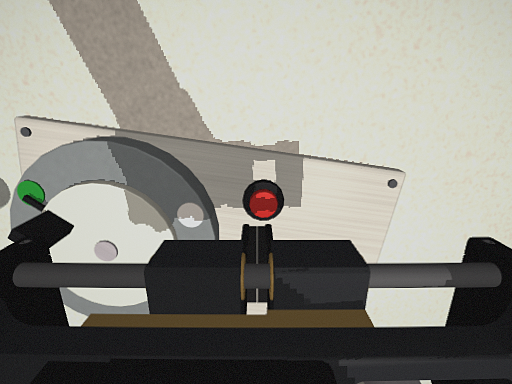

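```bash
python3 - <<'E'
from st import *
d=get_image("top");S=get_image("scene");cv2.imwrite("pics/full7.png",S["pixels"])
Rm=np.array([[np.cos(yaw),-np.sin(yaw)],[np.sin(yaw),np.cos(yaw)]])
p=d["pixels"][150:290,100:310]
cv2.imwrite("pics/tip7.png",cv2.resize(cv2.convertScaleAbs(d["pixels"][215:260,245:285],alpha=1.6),None,fx=14,fy=12,interpolation=cv2.INTER_CUBIC))
# black (pointer) pixels
g=cv2.cvtColor(d["pixels"],cv2.COLOR_BGR2HSV)[...,2]
m=np.zeros_like(g);m[222:252,248:280]=(g[222:252,248:280]<50)*255
n,l,st_,ce=cv2.connectedComponentsWithStats(m)
ys,xs=np.where(m>0);P=np.array([Rm.T@(onz(d,(x,y),.066)[:2]-C) for x,y in zip(xs,ys)]);r=np.hypot(*P.T)
for a,b in((.08,.09),(.085,.1)):
    k=(r>a)&(r<b);q=P[k].mean(0) if k.any() else None;print(k.sum(),r.max(), None if q is None else np.arctan2(-q[1],-q[0]))
q=Rm.T@(onz(d,(100+578/3.4,150+320/3.4),.066)[:2]-C);print(q,np.hypot(*q),np.arctan2(-q[1],-q[0]))
E
```

```text
7 0.09297735055358441 1.0565735480337315
5 0.09297735055358441 1.0554252286405517
[-0.04703925 -0.08429308] 0.09652986306454593 1.0617982244826043
```

View pics/tip7.png

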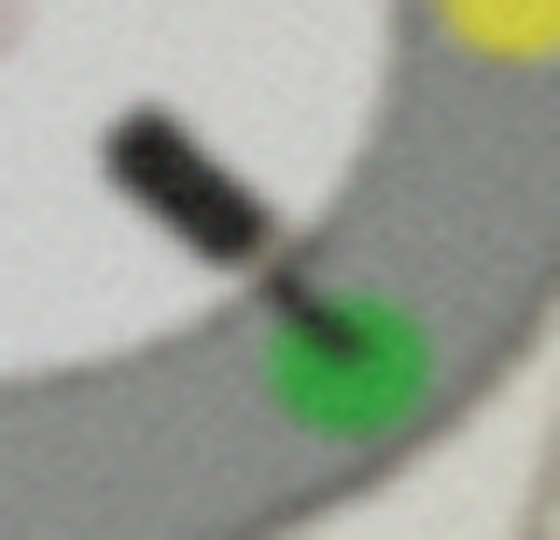

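View pics/full7.png

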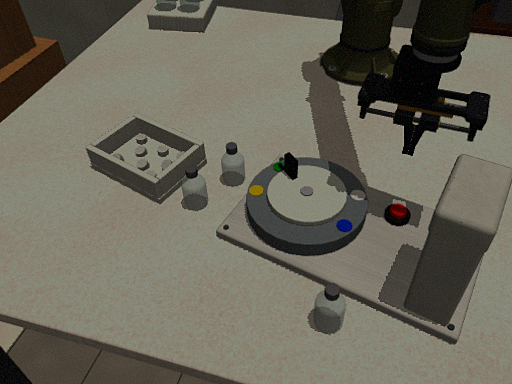

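```bash
python3 -m handwheel '[{"xyz":[0,0,0],"angular":[0,0.8,6]},{"xyz":[0.5,0,0],"angular":[0,0.8,6]},{"xyz":[0.6,0,-1],"angular":[0,0,6]},{"xyz":[0.6,0,-1],"angular":[0,0,6]},{"xyz":[0.3,0,-1],"angular":[0,0,6]}]';  python3 -m handwheel '[{"xyz":[0,0,0],"angular":[0,0,0]}]';python3 st.py
```

```text
time: 6.48
position: [0.5763, 0.138, 0.1355]
tool_rot: [-1.525, 0.973, 1.513]
ft_force: [0.5, 0.3, 0.9]
grip_width: 0.005
time: 6.57
position: [0.5758, 0.1357, 0.1334]
tool_rot: [-1.523, 0.977, 1.513]
ft_force: [-1.0, 0.9, -0.3]
grip_width: 0.008
t 6.57 pos [0.5758 0.1357 0.1334] x [ 0.003 -0.005 -1.   ] yaz -155.4 F [-1.   0.9 -0.3] grip 0.008 q [-0.44  0.25  0.19  1.72 -0.04  1.17  1.76]
```

```bash
python3 -m handwheel '[{"xyz":[0,1.2,-1],"angular":[0.3,0.2,0]},{"xyz":[0,0.7,-2],"angular":[0,0,0]},{"xyz":[0,0,-2],"angular":[0,0,0]},{"xyz":[0,0,-1],"angular":[0,0,0]},{"xyz":[0,0,0],"angular":[0,0,0]}]';python3 st.py; python3 look.py 8
```

```text
time: 6.98
position: [0.5769, 0.1542, 0.0724]
tool_rot: [-1.5, 0.987, 1.496]
ft_force: [-0.5, 0.4, 0.6]
grip_width: 0.006
t 6.98 pos [0.5769 0.1542 0.0724] x [ 0.004  0.002 -1.   ] yaz -157.0 F [-0.5  0.4  0.6] grip 0.006 q [-0.45  0.32  0.18  1.77 -0.07  1.05  1.72]
```

View pics/scene8.png

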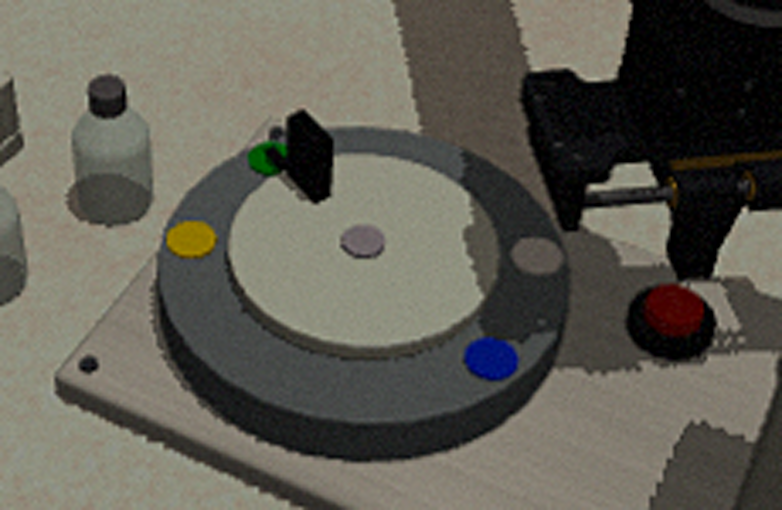

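View pics/wrist8.png

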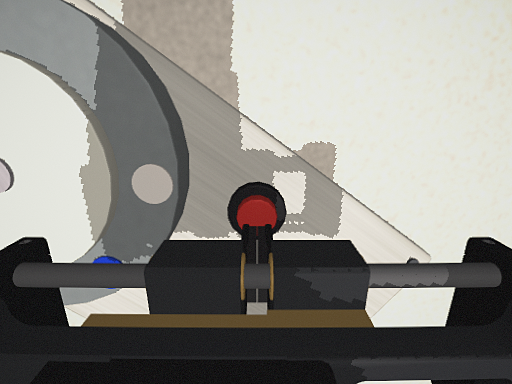

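```bash
python3 -m handwheel '[{"xyz":[0,0,-1.5],"angular":[0,0,0]},{"xyz":[0,0,-0.8],"angular":[0,0,0]},{"xyz":[0,0,-0.3],"angular":[0,0,0]},{"xyz":[0,0,0],"angular":[0,0,0]}]';python3 st.py
```

```text
time: 7.47
position: [0.5826, 0.155, 0.0538]
tool_rot: [-1.504, 0.977, 1.485]
ft_force: [0.7, -0.4, -0.2]
grip_width: 0.008
t 7.47 pos [0.5826 0.155  0.0538] x [ 0.017  0.006 -1.   ] yaz -157.1 F [ 0.7 -0.4 -0.2] grip 0.008 q [-0.45  0.35  0.18  1.78 -0.07  1.    1.72]
```

```bash
python3 -m handwheel '[{"xyz":[-0.6,0,0],"angular":[-0.3,0.9,0]},{"xyz":[0,0,-0.4],"angular":[0,0,0]},{"xyz":[0,0,-0.4],"angular":[0,0,0]},{"xyz":[0,0,0],"angular":[0,0,0]}]';python3 st.py
```

```text
time: 7.8
position: [0.5775, 0.1554, 0.0478]
tool_rot: [-1.498, 0.99, 1.495]
ft_force: [0.7, 1.4, 0.4]
grip_width: 0.004
t 7.8 pos [0.5775 0.1554 0.0478] x [ 0.003  0.002 -1.   ] yaz -157.1 F [0.7 1.4 0.4] grip 0.004 q [-0.45  0.35  0.17  1.78 -0.07  1.01  1.72]
```

```bash
for i in 1; do :; done; python3 -m handwheel '[{"xyz":[-0.1,-0.1,-0.5],"angular":[0,0.1,0]},{"xyz":[0,0,-0.3],"angular":[0,0,0]},{"xyz":[0,0,0],"angular":[0,0,0]}]';python3 st.py
```

```text
time: 8.05
position: [0.577, 0.1546, 0.0399]
tool_rot: [-1.497, 0.99, 1.496]
ft_force: [1.0, 0.0, 3.1]
grip_width: 0.009
t 8.05 pos [0.577  0.1546 0.0399] x [ 0.002  0.002 -1.   ] yaz -157.1 F [1.  0.  3.1] grip 0.009 q [-0.45  0.36  0.17  1.79 -0.07  0.99  1.72]
```

```bash
python3 -m handwheel '[{"xyz":[0,0,-0.3],"angular":[0,0,0]},{"xyz":[0,0,-0.2],"angular":[0,0,0]}]';python3 st.py
```

```text
time: 8.22
position: [0.5773, 0.1547, 0.0362]
tool_rot: [-1.497, 0.989, 1.496]
ft_force: [-6.2, -1.5, 17.2]
grip_width: 0.001
t 8.22 pos [0.5773 0.1547 0.0362] x [ 0.002  0.003 -1.   ] yaz -157.1 F [-6.2 -1.5 17.2] grip 0.001 q [-0.45  0.37  0.17  1.79 -0.08  0.99  1.72]
```

```bash
python3 -m handwheel '[{"xyz":[0,0,-0.2],"angular":[0,0,0]},{"xyz":[0,0,-0.2],"angular":[0,0,0]}]';python3 st.py
```

```text
time: 8.38
position: [0.5773, 0.1546, 0.0363]
tool_rot: [-1.495, 0.99, 1.497]
ft_force: [-5.6, -2.7, 16.0]
grip_width: 0.007
t 8.38 pos [0.5773 0.1546 0.0363] x [ 0.001  0.003 -1.   ] yaz -157.1 F [-5.6 -2.7 16. ] grip 0.007 q [-0.45  0.37  0.17  1.79 -0.08  0.99  1.72]
```

```bash
python3 look.py 9; for i in 1 ; do python3 -m handwheel '[{"xyz":[0,0,0.1],"angular":[0,0,0]}]'; done
```

```text
time: 8.62
position: [0.5772, 0.1546, 0.0382]
tool_rot: [-1.495, 0.989, 1.497]
ft_force: [-1.5, -1.2, 3.3]
grip_width: 0.006
```

```bash
python3 -m handwheel '[{"xyz":[0,0,0.1],"angular":[0,0,0]}]'
```

```text
time: 8.7
position: [0.5772, 0.1546, 0.0398]
tool_rot: [-1.495, 0.989, 1.497]
ft_force: [-1.0, -1.3, 3.4]
grip_width: 0.008
```

```bash
python3 -m handwheel '[{"xyz":[0,0,0.1],"angular":[0,0,0]}]'
```

```text
time: 8.78
position: [0.5772, 0.1546, 0.041]
tool_rot: [-1.495, 0.989, 1.497]
ft_force: [-0.6, -0.3, 2.5]
grip_width: 0.005
```

```bash
python3 -m handwheel '[{"xyz":[0,0,0.1],"angular":[0,0,0]}]'
```

```text
time: 8.87
position: [0.5772, 0.1546, 0.0419]
tool_rot: [-1.495, 0.989, 1.496]
ft_force: [0.1, -0.1, 1.9]
grip_width: 0.007
```

```bash
python3 -m handwheel '[{"xyz":[0,0,0.1],"angular":[0,0,0]}]'
```

```text
time: 8.95
position: [0.5772, 0.1546, 0.0427]
tool_rot: [-1.495, 0.989, 1.497]
ft_force: [0.4, -0.3, -0.2]
grip_width: 0.004
```

View pics/scene9.png

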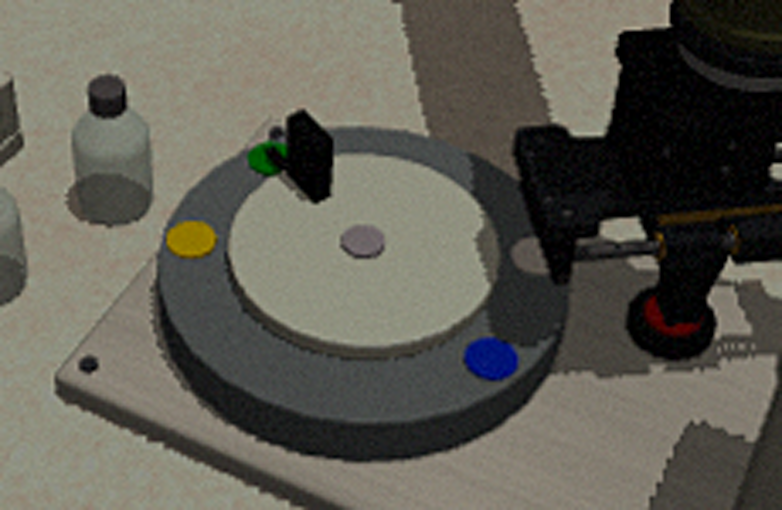

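View pics/wrist9.png

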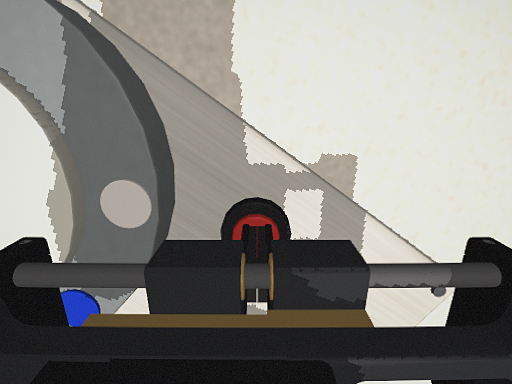

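```bash
python3 -m handwheel '[{"xyz":[0,0,2],"angular":[0,0,0]},{"xyz":[0,0,3],"angular":[0,0,0]},{"xyz":[-0.5,0,4],"angular":[0,0,0]},{"xyz":[-2,0,3],"angular":[0,0,0]},{"xyz":[-3,0,2],"angular":[0,0,0]}]'; python3 -m handwheel '[{"xyz":[-2,1,0],"angular":[0,0,0]},{"xyz":[0,0,0],"angular":[0,0,0]},{"xyz":[0,0,0],"angular":[0,0,0]}]'; python3 st.py;python3 look.py 10; python3 - <<'E'
from st import *
S=get_image("scene");T=get_image("top")
a=blobs(S,15,(200,120,430,270))["red"];b=blobs(T,15,(100,150,300,280))["red"];print(a,b)
try:print(tri(S,a[0][0],T,b[0][0]))
except Exception as e:print(e)
E
```

```text
time: 9.37
position: [0.5193, 0.1515, 0.1775]
tool_rot: [-1.491, 1.004, 1.502]
ft_force: [0.1, -0.2, 0.4]
grip_width: 0.003
time: 9.62
position: [0.4982, 0.1631, 0.1833]
tool_rot: [-1.494, 0.994, 1.497]
ft_force: [0.1, -0.1, -0.4]
grip_width: 0.004
t 9.62 pos [0.4982 0.1631 0.1833] x [-0.001  0.001 -1.   ] yaz -157.2 F [ 0.1 -0.1 -0.4] grip 0.004 q [-0.51  0.08  0.16  1.82 -0.01  1.25  1.61]
[([398.3, 209.91], 175)] []
list index out of range
```

View pics/scene10.png

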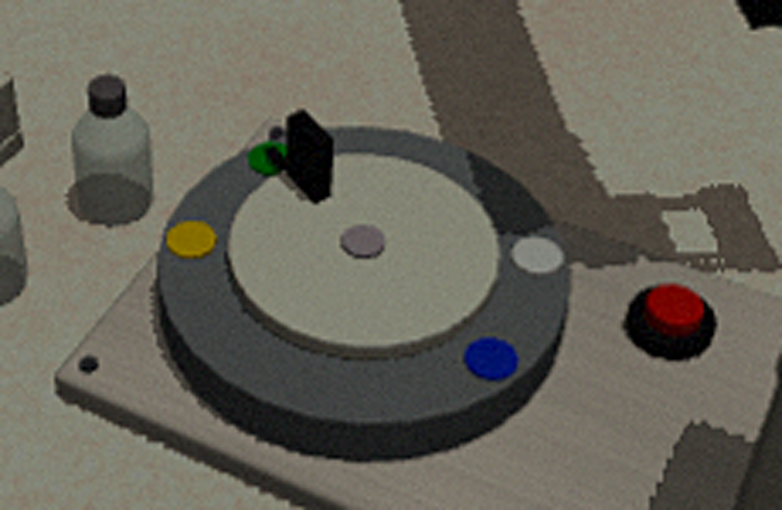

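View pics/top10.png

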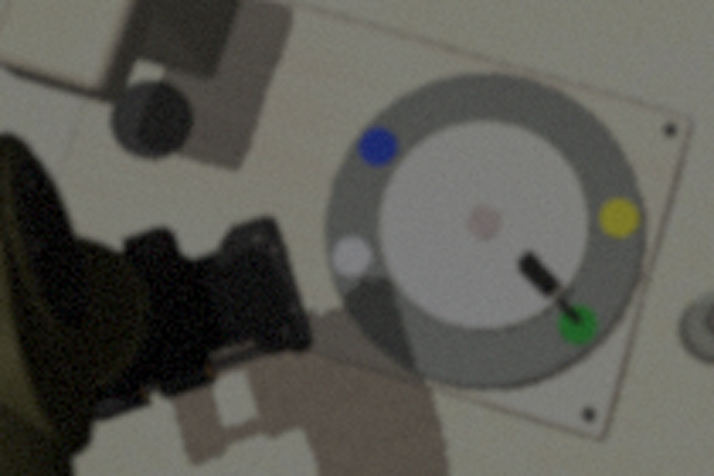

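The button is up again: its red blob in the scene view is at (398, 210), as at the start. The pointer tip still lies on green in both views, at about (578, 321) in the top crop. The tool is in free air.

```bash
python3 -c "
from bench import *
print(close_job())"
```

```text
the job is handed in; nothing more can be done
None
```

The selector is set to green and the red button has been pressed and released; I handed the job in at about 9.7 s of the 51 s allowed.

- **Selector:** I pushed the tab's one face with the closed fingertips, turning the tool with it, then backed off. From the top view the pointer reads about 1.06 rad and the green mark 1.05 rad, so the tip is roughly 1 mm from the mark's centre. It was still there after the button press.
- **Button:** I pressed straight down until a hard stop at about 17 N. The force then faded to zero over about 6 mm as I drew back, which matches the button's full travel. The last scene view shows it up again at its starting pixel position.
- **Checks that fell short:**
  - The arm hid the button from the top camera at the end, so I confirmed its return only in the scene view and by the force.
  - I first measured the button top at 38 mm high, but contact showed it nearer 42 mm. The colour patch I measured also covered the button's side.
- **Vials and forces:** My path kept clear of the vials. One stands unmoved in the final scene crop; I did not re-measure the other two. The highest wrist force I read was about 18 N.

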